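# Pack the sample crate in the ceramics decorating room

## Robot

A 6-joint arm with a two-finger parallel gripper is mounted at the origin on the work surface. World frame = base frame: x ahead of the robot, y to its left, z up, the work surface at z = 0. Lengths are in mm, angles in rad, forces in N, time in s.
With the tool pointing down it reaches from about 350 to 975 mm from the base axis. Payload 7.1 kg.
Tool frame: the origin (TCP) lies midway between the tips of the shut fingers; the grasp point (between the pads) lies 19 mm behind it (ctrl.hold_point_z is the distance from the TCP to the grasp point, in mm); x points along the fingers, y is the direction in which the jaws open and shut, and the axes are right-handed (so a half turn about x gives the same grasp; the last joint's range is limited). The gripper opens to 88 mm and grips with 3 to 60 N. Pads are 20 mm wide; open, the fingers measure 115 mm over their backs; the gripper's body (75 mm by 178 mm) begins 61 mm behind the grasp point.
Start: joints at [1.16, 0.423, 1.63, -0, 1.089, -0.019], TCP at [238.625, 577.635, 184.075] pointing down, gripper open.
Joint ranges: [-3, 3], [-0.9, 2.11], [0.09, 2.58], [-1.31, 4.45], [0.11, 2.69], [-2.54, 2.54]. Speed limits (rad/s): [2.39, 2.39, 3.01, 3.14, 3.14, 3.14].

## Interface

Orientations are given as a rotation vector (axis times angle).
In Python, from workcell import ctrl, get_image, calibration gives the robot as it stands.
- The arm moves only by the tool move_arm, never from a script. Its argument "rows" is a list of rows, each a list of 5 numbers: the shift along the world's x, y, z in mm, then the turn about the world's z in rad, then the closure, from -1 (fully open) to 1 (shut). In form: [[tx, ty, tz, roll, jaw], ...]. A call has 1 to 12 rows; each row is the pose to reach, as a shift and turn from the pose measured when the call began; what a row does not reach only later rows make up. A row lasts 1/8 s, in which the tool goes at most 62.5 mm and 10.7 degrees, less where a joint would pass 70% of its speed; a pose out of reach is approached as far as the arm can. A call with a gripper value outside its range is refused whole. The fingers move at their own pace and stop on an object; the grip force is fixed at half the most. Time passes only in rows, so rows that repeat a pose let the fingers close. It gives the time, the measured TCP pose, the force and the opening at its end, in the units of the state.
- ctrl.get_obs(): the state, without advancing time (a new reading comes with each control period).
- get_image(name): name is "scene" or "top" or "wrist"; returns the picture (384x512x3 uint8, blue, green, red); there is no depth.
- calibration(name): a dict with "fx", "fy", "cx", "cy" (pixels), "D" ([k1, k2, p1, p2, k3] as OpenCV has them; the pictures are not rectified), "view" (4x4, takes a point from world to camera coordinates); the wrist camera has in their place "T_tool_cam" (4x4, takes a point from camera to tool coordinates, whose origin is the TCP and whose axes are the tool frame's). Camera axes: x right, y up, looking along -z (the intrinsics and any distortion apply to the point x, -y, -z); pixel columns grow to the right and rows downward; lengths in mm; the calibration is good to about 2 mm. A picture is of the moment at which its call begins: read the wrist's pose just before it. calibration takes no time and is no camera call.
- ctrl.close_job(): hands the job in, once; it reports no verdict.
The state is a dict: "t": time; "qpos": joint angles; "qvel": joint speeds; "joint_torque": joint torques, N m; "ee_pos": TCP position; "orientation": TCP orientation; "ft_force": force on the tool from outside, world axes, zero at the start; "moment": the same for the moment, N m; "width": finger opening in mm.
Only numpy, scipy, OpenCV 4.12 (cv2) and the standard library are available. Lean on these libraries where they do the work, as an engineer would, in place of code of your own. Each camera call takes 0.05 s, during which the arm holds its last target.

## Task

Pack the sample crate, lowering each piece gently into place without dropping it: set each pot with a blue, green or red band down on the pad of its own colour, as it stands and centred on the pad, and stand the turquoise tile upright in the empty middle slot of the crate's tile rack, centred along the slot and fully down. Leave the black-banded pot and the plain pot standing where they are. The order is free.

Things in the scene. Friction and masses are not known exactly. Their poses are not given: they have to be found in the camera images.
- pot_blue: Small cream ceramic pot standing on its rim, bottom up: a round body 54 mm in diameter (straight side from 14 to 66 mm height, foot 46 mm in diameter), 72 mm tall, about 0.18 kg, with a blue band around the top edge, seen as a blue ring from above. Origin: centre of its underside; z up.
- pot_green: Small cream ceramic pot standing on its rim, bottom up: a round body 54 mm in diameter (straight side from 14 to 66 mm height, foot 46 mm in diameter), 72 mm tall, about 0.18 kg, with a green band around the top edge, seen as a green ring from above. Origin: centre of its underside; z up.
- pot_red: Small cream ceramic pot standing on its rim, bottom up: a round body 54 mm in diameter (straight side from 14 to 66 mm height, foot 46 mm in diameter), 72 mm tall, about 0.18 kg, with a red band around the top edge, seen as a red ring from above. Origin: centre of its underside; z up.
- pot_black: Small cream ceramic pot standing on its rim, bottom up: a round body 54 mm in diameter (straight side from 14 to 66 mm height, foot 46 mm in diameter), 72 mm tall, about 0.18 kg, with a black band around the top edge, seen as a black ring from above. Origin: centre of its underside; z up. No pad in the crate matches it.
- pot_plain: Small cream ceramic pot standing on its rim, bottom up: a round body 54 mm in diameter (straight side from 14 to 66 mm height, foot 46 mm in diameter), 72 mm tall, about 0.18 kg, with no band at all: cream all over. Origin: centre of its underside; z up.
- pad_blue: Blue square pad, 66 x 66 mm, 3 mm thick, lying on the crate's floor in the middle of one compartment (which one varies); fixed. Origin: centre of its underside; z up, x and y along the crate's. Its top is 9 mm above the table.
- pad_green: Green square pad, 66 x 66 mm, 3 mm thick, lying on the crate's floor in the middle of one compartment (which one varies); fixed. Origin: centre of its underside; z up, x and y along the crate's. Its top is 9 mm above the table.
- pad_red: Red square pad, 66 x 66 mm, 3 mm thick, lying on the crate's floor in the middle of one compartment (which one varies); fixed. Origin: centre of its underside; z up, x and y along the crate's. Its top is 9 mm above the table.
- tile: Loose turquoise glaze tile, 8 mm thick (x), 44 mm wide (y), 90 mm tall (z), 0.07 kg, starting upright in a fixed wooden holder (44 x 44 mm, 28 mm high, slot floor 6 mm above the table). Grip it from above by its two narrow edges, 44 mm apart along y. Origin: centre of its lower edge; z up. Either face may look either way. In the rack its thickness lies along crate x.
- crate: Fixed crate, 196 mm square, floor 6 mm, walls and cross 5 mm thick, 32 mm high. Origin: centre of underside; z up; x, y along its sides. Cell centres x, y +-47.75. The one at x -47.75, y -47.75 is the rack: fixed tiles (white, terracotta, tops at z 96) 28 mm to either side in x; empty middle slot 12 mm wide (x), 44 long (y), ends open, floor z 6, straight to z 36, flaring to 25 wide at z 52.
Not all that is in view belongs to the job. What is shaped like the pot_red but pink or yellow is not meant. There is more than one size of the tile; the one meant has the size given above.

How it is judged (in metres and radians):
At the end, for the whole second after the job is handed in: Blue, green, red pots upright (0.1 rad), at rest on own-colour pads, within 15 mm of centre; tile at rest in middle slot: 6 mm across, 12 mm along, foot within 5 mm of slot floor, tilt and twist under 0.25 rad; black and plain pots upright (0.1 rad), within 30 mm of their start (horizontal distance between pot_blue and pad_blue below 0.015 m and z of pot_blue in the frame of pad_blue between 0 and 0.007 m and angle between each of pot_blue, pot_green, pot_red, pot_black, pot_plain's own z axis and vertical below 0.1 rad and linear speed of each of pot_blue, pot_green, pot_red, tile below 0.02 m/s and horizontal distance between pot_green and pad_green below 0.015 m and z of pot_green in the frame of pad_green between 0 and 0.007 m and horizontal distance between pot_red and pad_red below 0.015 m and z of pot_red in the frame of pad_red between 0 and 0.007 m and x of tile in the frame of crate between -0.05375 and -0.04175 m and y of tile in the frame of crate between -0.05975 and -0.03575 m and z of tile in the frame of crate between 0.002 and 0.011 m and angle between tile's own z axis and vertical below 0.25 rad and angle between the x axis of tile and the x axis of crate, either way round below 0.25 rad and distance of each of pot_black, pot_plain from where it was at the start of the episode below 0.03 m); the robot touches nothing.
It fails at once if the black-banded pot is shifted by more than 30 mm or tipped (distance of pot_black from where it was at the start of the episode above 0.03 m or angle between pot_black's own z axis and vertical above 0.3 rad).
It fails at once if the plain pot is shifted by more than 30 mm or tipped (distance of pot_plain from where it was at the start of the episode above 0.03 m or angle between pot_plain's own z axis and vertical above 0.3 rad).
It fails at once if a banded pot or the tile is dropped from more than about 18 mm or thrown (moves at over 0.6 m/s with no finger touching it) ((contact force between pot_blue and the fingers below 0.02 N and linear speed of pot_blue above 0.6 m/s) or (contact force between pot_green and the fingers below 0.02 N and linear speed of pot_green above 0.6 m/s) or (contact force between pot_red and the fingers below 0.02 N and linear speed of pot_red above 0.6 m/s) or (contact force between tile and the fingers below 0.02 N and linear speed of tile above 0.6 m/s)).
It also fails if it takes over 112 s, if anything falls off the work surface, if the arm or the gripper's body presses on something with over 40 N, if the wrist force passes 120 N, or if a joint passes its speed limit or range.

## Working session

There is one attempt and no reset: what is moved stays moved. The work goes in short steps, Python scripts to look and compute and a tool call to move; the robot and the scene stay as the last step left them, time stands still between calls to the robot, and variables do not carry over. Pictures are saved under pics/ and viewed, and the job is handed in when it is done.

Besides the shell and the picture viewer there is one more tool, called after ">>>" by a JSON object that holds its "fn" and its "kwargs". move_arm: Moves the arm, as the interface text tells. Its arguments: {"type":"object","properties":{"rows":{"type":"array"}},"required":["rows"]}

```bash
mkdir -p pics; ls; python3 - <<'E'
from workcell import ctrl,get_image,calibration
import cv2
for n in("scene","top","wrist"):
    im=get_image(n);cv2.imwrite(f"pics/{n}0.png",im)
    c=calibration(n);print(n,c)
print(ctrl.get_obs(),ctrl.hold_point_z)
E
```

```text
pics
scene {'fx': 437.3206088721701, 'fy': 437.3206088721701, 'cx': 252.2326036962883, 'cy': 186.98402324449359, 'D': array([-0.16357448,  0.        ,  0.        ,  0.        ,  0.        ]), 'view': array([[ 3.59968549e-01,  9.32963577e-01,  1.26790422e-03,
        -1.36595373e+02],
       [-7.50186546e-01,  2.88638583e-01,  5.94901601e-01,
         4.01039062e+02],
       [ 5.54655559e-01, -2.15097031e-01,  8.03797535e-01,
        -1.52052968e+03],
       [ 0.00000000e+00,  0.00000000e+00,  0.00000000e+00,
         1.00000000e+00]])}
top {'fx': 372.2322291940823, 'fy': 372.2322291940823, 'cx': 262.87947651892324, 'cy': 190.94825826844328, 'D': array([-0.0819143,  0.       ,  0.       ,  0.       ,  0.       ]), 'view': array([[ 1.98837528e-02, -9.99770138e-01,  8.01916199e-03,
        -6.40151348e+01],
       [ 9.85348091e-01,  2.09545839e-02,  1.69263242e-01,
        -5.20446495e+02],
       [-1.69392373e-01,  4.53607749e-03,  9.85538253e-01,
        -1.22887705e+03],
       [ 0.00000000e+00,  0.00000000e+00,  0.00000000e+00,
         1.00000000e+00]])}
wrist {'fx': 290.6091786946
[... 480 characters left out ...]
0000e+00,
         1.00000000e+00]])}
{'t': 0.15, 'qpos': array([ 1.15995685e+00,  4.23663771e-01,  1.63049899e+00,  2.03178706e-06,
        1.08863421e+00, -1.90056681e-02]), 'qvel': array([-0.00048439, -0.00210864, -0.0030928 , -0.00053787, -0.00081539,
        0.00164994]), 'joint_torque': array([ 1.10829529e-03, -5.44991899e+01, -2.73920631e+01,  6.44862349e-02,
        2.05737061e-02, -5.72437398e-05]), 'ee_pos': array([238.46247524, 577.19510059, 183.48734278]), 'orientation': array([ 0.30647209,  1.54911029, -0.30832947]), 'ft_force': array([-0.5692917 , -0.46311061, -0.48418947]), 'moment': array([ 0.01907717,  0.00438452, -0.02133637]), 'width': 87.77846264228963} 18.700000000000003
```

View pics/top0.png

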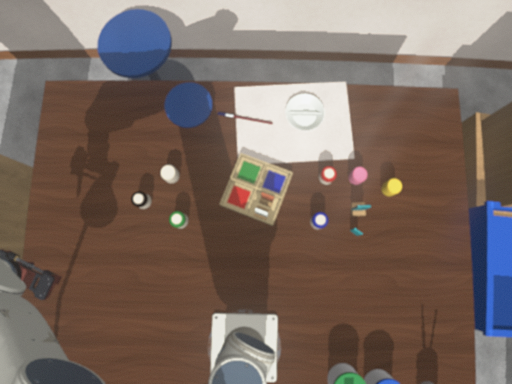

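View pics/scene0.png

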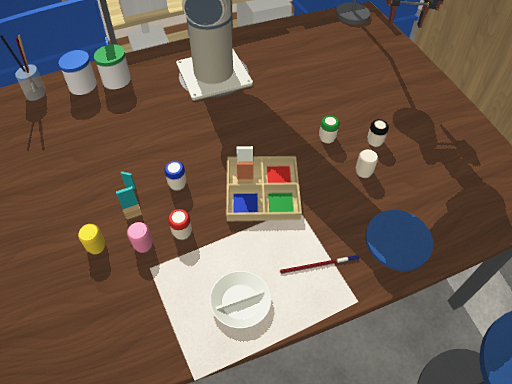

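View pics/wrist0.png

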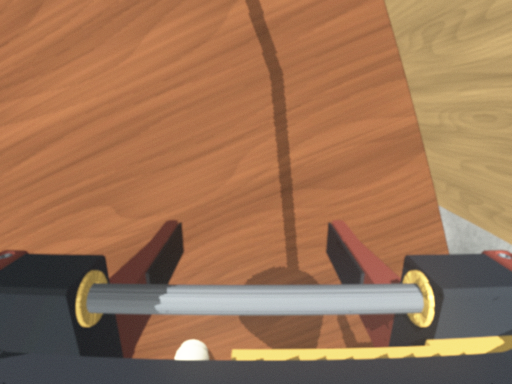

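Top view: crate at about (257,188). Green pot (178,219), black (142,199), plain (170,173), red (328,175), blue (320,220). Decoys are pink (359,175) and yellow (392,187). Turquoise pieces are at about (360,208) and (357,231), so I'll enlarge those next.

```bash
python3 - <<'E'
import cv2,numpy as np
t=cv2.imread("pics/top0.png");s=cv2.imread("pics/scene0.png")
a=cv2.resize(t[150:250,300:410],None,fx=5,fy=5,interpolation=cv2.INTER_CUBIC)
b=cv2.resize(s[160:240,90:200],None,fx=5,fy=5,interpolation=cv2.INTER_CUBIC)
c=cv2.resize(t[145:235,210:310],None,fx=5,fy=5,interpolation=cv2.INTER_CUBIC)
cv2.imwrite("pics/a.png",a);cv2.imwrite("pics/b.png",b);cv2.imwrite("pics/c.png",c)
E
```

```text
(no output)
```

View pics/a.png

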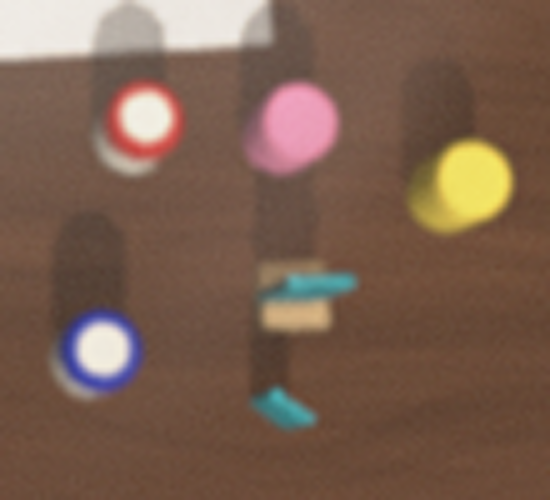

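View pics/b.png

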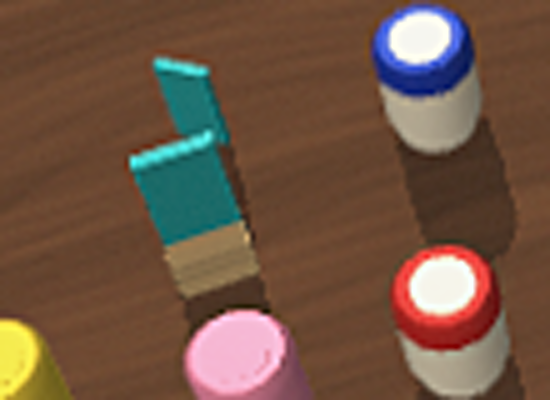

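View pics/c.png

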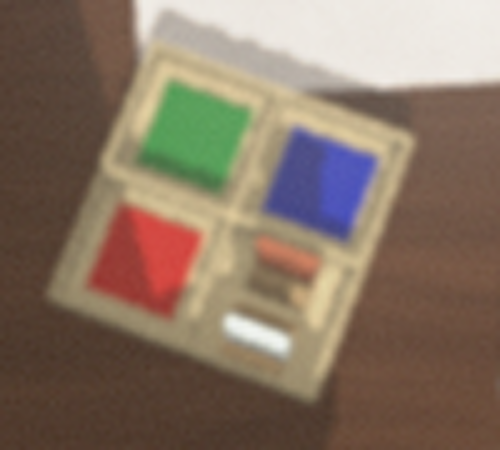

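The tile in the holder at (360,208) is larger. The one at (357,231) stands without a holder and is smaller, so it's a decoy. Now I'll measure the positions.

```bash
cat > h.py <<'E'
import cv2,numpy as np
from workcell import ctrl,get_image,calibration
from scipy.spatial.transform import Rotation as R
def ray(name,px,obs=None):
    c=calibration(name);K=np.array([[c["fx"],0,c["cx"]],[0,c["fy"],c["cy"]],[0,0,1]])
    u=cv2.undistortPoints(np.array(px,float).reshape(-1,1,2),K,c["D"]).reshape(-1,2)
    d=np.c_[u[:,0],-u[:,1],-np.ones(len(u))]
    if name=="wrist":
        T=np.eye(4);T[:3,:3]=R.from_rotvec(obs["orientation"]).as_matrix();T[:3,3]=obs["ee_pos"];M=T@c["T_tool_cam"]
    else: M=np.linalg.inv(c["view"])
    return M[:3,3],d@M[:3,:3].T
def onz(name,px,z,obs=None):
    o,d=ray(name,px,obs);return o+d*((z-o[2])/d[:,2])[:,None]
def project(name,P,obs=None):
    c=calibration(name);K=np.array([[c["fx"],0,c["cx"]],[0,c["fy"],c["cy"]],[0,0,1]])
    if name=="wrist":
        T=np.eye(4);T[:3,:3]=R.from_rotvec(obs["orientation"]).as_matrix();T[:3,3]=obs["ee_pos"];V=np.linalg.inv(T@c["T_tool_cam"])
    else: V=c["view"]
    p=np.c_[np.atleast_2d(P),np.ones(len(np.atleast_2d(P)))]@V.T
    q=p[:,:3]*[1,-1,-1]
    return cv2.projectPoints(q,np.zeros(3),np.zeros(3),K,c["D"])[0].reshape(-1,2)
def blobs(mask,amin=15):
    n,l,s,c=cv2.connectedComponentsWithStats(mask.astype(np.uint8));return [(s[i,4],c[i]) for i in range(1,n) if s[i,4]>=amin]
E
python3 - <<'E'
from h import *
for n,win in(("top",(130,260,120,420)),("scene",(110,260,70,400))):
    im=cv2.imread(f"pics/{n}0.png");hsv=cv2.cvtColor(im,cv2.COLOR_BGR2HSV)
    H,S,V=[hsv[...,i].astype(int) for i in range(3)]
    roi=np.zeros(H.shape,bool);roi[win[0]:win[1],win[2]:win[3]]=1
    # 
    ms={"white":(S<60)&(V>185),"blue":(H>105)&(H<130)&(S>110)&(V>60),"green":(H>45)&(H<80)&(S>100)&(V>60),"red":((H<5)|(H>172))&(S>140)&(V>90),"turq":(H>82)&(H<100)&(S>100)&(V>50)}
    for k,m in ms.items():
        for a,c in blobs(m&roi):
            print(n,k,a,np.round(c,1),"z72",np.round(onz(n,[c],72)[0,:2],1),"z9",np.round(onz(n,[c],9)[0,:2],1),"z96",np.round(onz(n,[c],96)[0,:2],1))
E
```

```text
top white 3312 [295.2 144.1] z72 [ 682.3 -160.8] z9 [ 701.7 -166.6] z96 [ 675.  -158.6]
top white 193 [167.8 172.9] z72 [571.9 269.9] z9 [585.6 286.2] z96 [566.7 263.7]
top white 69 [328.9 173. ] z72 [ 583.5 -275.6] z9 [ 597.7 -287.3] z96 [ 578.  -271.1]
top white 73 [137.9 198.2] z72 [483.2 366. ] z9 [492.3 387.2] z96 [479.7 357.9]
top white 52 [261.1 211.3] z72 [448.3 -48.7] z9 [455.6 -48.7] z96 [445.5 -48.7]
top white 88 [176.2 218.5] z72 [418.3 232.3] z9 [424.1 246.7] z96 [416.1 226.8]
top white 96 [320.2 219.3] z72 [ 425.6 -245. ] z9 [ 431.8 -255.1] z96 [ 423.3 -241.1]
top blue 215 [274.5 182.2] z72 [547.5 -91.6] z9 [559.9 -93.8] z96 [542.8 -90.7]
top blue 71 [319.2 219.5] z72 [ 424.9 -241.9] z9 [ 431.  -251.8] z96 [ 422.6 -238.1]
top green 239 [248.5 171.2] z72 [583.7  -3.2] z9 [598.   -0.9] z96 [578.3  -4.1]
top green 73 [176.8 218.6] z72 [417.8 230.3] z9 [423.5 244.5] z96 [415.6 224.8]
top red 42 [329.  177.1] z72 [ 569.2 -275.7] z9 [ 582.7 -287.4] z96 [ 564.1 -271.2]
top red 285 [238.6 196.6] z72 [495.9  27.5] z9 [505.7  31.3] z96 [492.2  26. ]
top turq 33 [363.2 206.8] z72 
[... 969 characters left out ...]
1] z96 [ 460.  -248.6]
scene blue 419 [245.1 202.6] z72 [ 603.5 -105.9] z9 [562.7 -91.4] z96 [ 619.  -111.4]
scene blue 1468 [384.4 235.4] z72 [817.  176.4] z9 [791.  210.3] z96 [826.9 163.4]
scene blue 33 [353.2 257.2] z72 [840.6  76. ] z9 [816.3 103. ] z96 [849.9  65.7]
scene green 163 [329.4 124.5] z72 [433.  221.5] z9 [380.4 258.6] z96 [453.  207.4]
scene green 454 [280.3 202. ] z72 [633.9 -22.2] z9 [595.3  -1.9] z96 [648.7 -29.9]
scene red 353 [278.3 174. ] z72 [549.    8.7] z9 [504.5  31.1] z96 [5.66e+02 2.00e-01]
scene red 232 [178.9 220.4] z72 [ 594.9 -277.1] z9 [ 553.5 -274.4] z96 [ 610.6 -278.1]
scene turq 469 [127.  191.5] z72 [ 460.7 -381.5] z9 [ 410.1 -386.1] z96 [ 480.  -379.8]
```

```bash
python3 - <<'E'
from h import *
P={"b":[(559.9,-93.8),(562.7,-91.4)],"g":[(598,-.9),(595.3,-1.9)],"r":[(505.7,31.3),(504.5,31.1)]}
L={"b":(47.75,-47.75),"g":(47.75,47.75),"r":(-47.75,47.75)}
A=np.array([np.mean(P[k],0) for k in"bgr"]);B=np.array([L[k] for k in"bgr"])
r,rs=R.align_vectors(np.c_[A-A.mean(0),[0]*3],np.c_[B-B.mean(0),[0]*3])
M=r.as_matrix()[:2,:2];t=A.mean(0)-M@B.mean(0)
print("centre",t,"yaw",np.degrees(r.as_rotvec()),rs)
for k in L: print(k,M@L[k]+t)
print("rack",M@[-47.75,-47.75]+t,"white",M@[-47.75-28,-47.75]+t,M@[-47.75+28,-47.75]+t)
for n in("top","scene"):
    im=cv2.imread(f"pics/{n}0.png")
    c=np.array([(x,y) for x in(-98,98) for y in(-98,98)])@M.T+t
    for p in project(n,np.c_[c,[32]*4]): cv2.circle(im,tuple(np.int32(p*1)),1,(255,0,255),-1)
    x0,y0=(200,140) if n=="top" else (200,130)
    cv2.imwrite(f"pics/ov_{n}.png",cv2.resize(im[y0:y0+110,x0:x0+120],None,fx=5,fy=5,interpolation=cv2.INTER_NEAREST))
o=ctrl.get_obs();m=R.from_rotvec(o["orientation"]).as_matrix();print("jaw axis",m[:,1],"deg",np.degrees(np.arctan2(m[1,1],m[0,1])))
E
```

```text
centre [533.86889821 -30.27169642] yaw [  0.           0.         -20.48937493] 2.053478100092166
b [561.88398747 -91.71500178]
g [595.31220357  -2.25660716]
r [505.85380895  31.17160894]
rack [472.42559285 -58.28678568] white [446.19695359 -48.48584274] [498.65423211 -68.08772862]
jaw axis [ 0.38188447  0.92420929 -0.00120406] deg 67.54952304620045
```

View pics/ov_top.png

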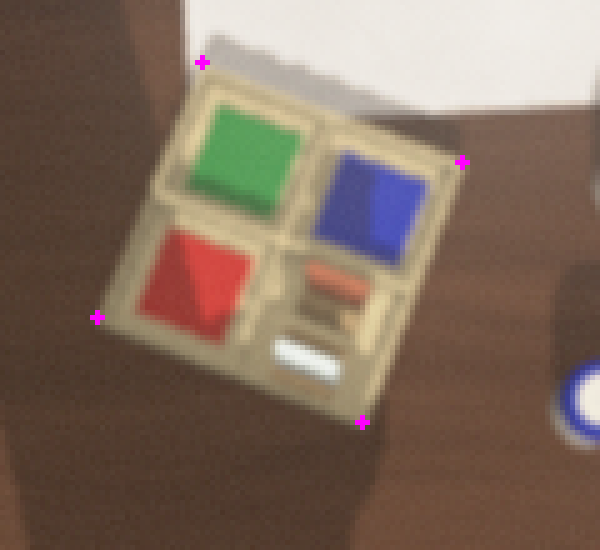

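View pics/ov_scene.png

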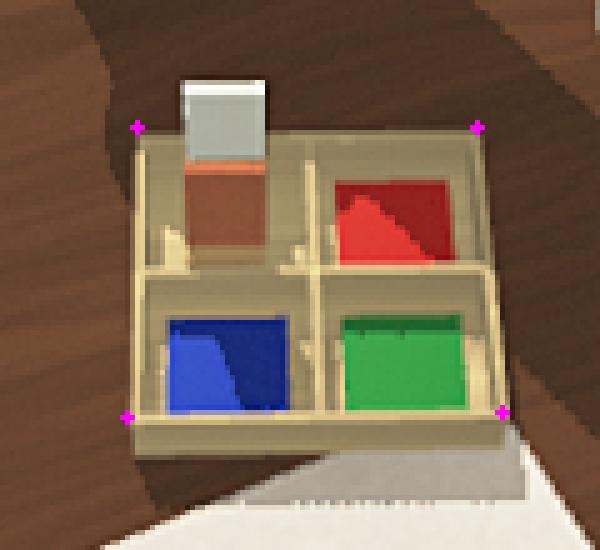

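>>> {"fn": "move_arm", "kwargs": {"rows": [[60, -115, 0, 0.036, -1], [120, -230, 0, 0.036, -1], [180, -345, 0, 0.036, -1], [180, -345, 0, 0.036, -1], [180, -345, 0, 0.036, -1], [180, -345, 0, 0.036, -1], [180, -345, 0, 0.036, -1], [180, -345, 0, 0.036, -1], [180, -345, 0, 0.036, -1], [180, -345, -40, 0.036, -1], [180, -345, -60, 0.036, -1], [180, -345, -60, 0.036, -1]]}}

```text
t: 1.65
ee_pos: [416.7, 233.0, 122.2]
orientation: [0.275, 1.556, -0.28]
ft_force: [0.4, -0.6, -0.6]
width: 88.0
```

```bash
python3 - <<'E'
from h import *
o=ctrl.get_obs();im=get_image("wrist");cv2.imwrite("pics/w1.png",im)
print(o["t"],o["ee_pos"],o["orientation"],o["ft_force"]); print(project("wrist",[(418.5,232,72)],o))
E
```

```text
1.65 [416.71526721 232.99210818 122.20327151] [ 0.27499782  1.55595026 -0.2799242 ] [ 0.42861641 -0.57443589 -0.59292058]
[[254.3469511  197.39668856]]
```

View pics/w1.png

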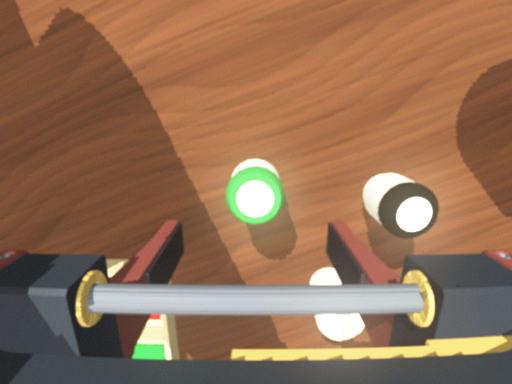

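The green pot appears at (255,198) in the wrist view, against a prediction of (254,197), so the map is good. Next I'll grasp it.

>>> {"fn": "move_arm", "kwargs": {"rows": [[2, -1, -30, 0, -1], [2, -1, -60, 0, -1], [2, -1, -80, 0, -1], [2, -1, -88, 0, -1], [2, -1, -88, 0, -1], [2, -1, -88, 0, 1], [2, -1, -88, 0, 1], [2, -1, -88, 0, 1], [2, -1, -88, 0, 1], [2, -1, -88, 0, 1], [2, -1, -88, 0, 1]]}}

```text
t: 3.08
ee_pos: [419.7, 232.2, 35.2]
orientation: [0.276, 1.554, -0.279]
ft_force: [0.1, -0.4, -0.1]
width: 31.3
```

```bash
python3 - <<'E'
from h import *
o=ctrl.get_obs();print(o["width"],o["ee_pos"],o["t"])
cv2.imwrite("pics/w2.png",get_image("wrist"));cv2.imwrite("pics/s2.png",cv2.resize(get_image("scene")[60:220,200:440],None,fx=3,fy=3))
E
```

```text
31.339368688520338 [419.6515515  232.20035669  35.22040041] 3.075
```

View pics/w2.png

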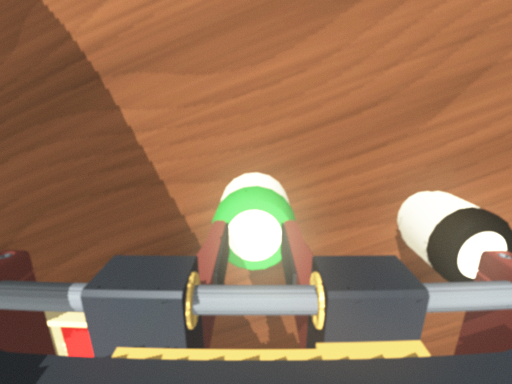

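View pics/s2.png

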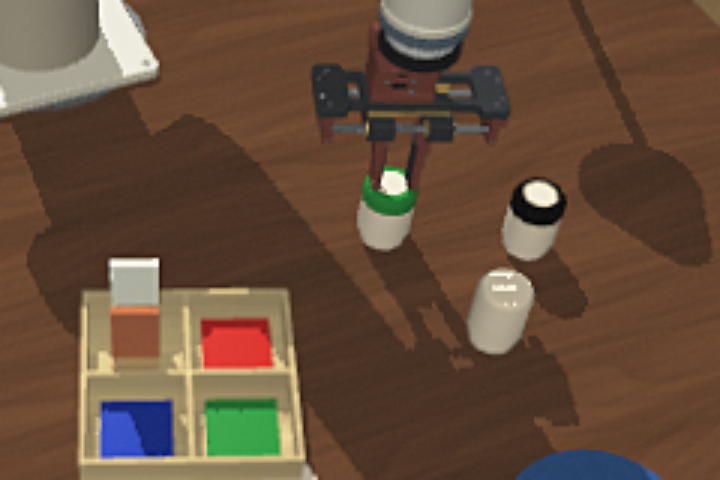

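```bash
python3 - <<'E'
from h import *
o=ctrl.get_obs();print(R.from_rotvec(o["orientation"]).as_matrix().round(3))
im=get_image("wrist");print("pred pot",project("wrist",[(418.5,232,72)],o),"tcp px",project("wrist",[o["ee_pos"]],o))
def ell(n,win):
    im=get_image(n);hsv=cv2.cvtColor(im,cv2.COLOR_BGR2HSV);H,S,V=[hsv[...,i].astype(int) for i in range(3)]
    m=(S<60)&(V>185);r=np.zeros(H.shape,bool);r[win[0]:win[1],win[2]:win[3]]=1
    for a,c in blobs(m&r): print(n,a,c,onz(n,[c],72,o)[0])
ell("wrist",(180,280,200,300));ell("scene",(110,140,310,350));ell("top",(200,240,150,200))
h=ctrl.hold_point_z
print("hold",project("scene",[o["ee_pos"],o["ee_pos"]+[0,0,h]]))
print("top", project("top",[o["ee_pos"]+[0,0,h]]))
cv2.imwrite("pics/t3.png",cv2.resize(get_image("top")[150:290,120:260],None,fx=4,fy=4))
cv2.imwrite("pics/s3.png",cv2.resize(get_image("scene")[70:150,290:390],None,fx=6,fy=6,interpolation=cv2.INTER_CUBIC))
E
```

```text
[[-0.002  0.346  0.938]
 [-0.002  0.938 -0.346]
 [-1.    -0.002 -0.001]]
pred pot [[253.32635869 233.47153626]] tcp px [[254.46955373 214.33493021]]
wrist 560 [253.95357143 186.25535714] [390.61442615 242.68845407  72.        ]
wrist 1700 [254.51941176 234.14117647] [419.16922757 232.53228152  72.        ]
scene 32 [330.78125 120.96875] [421.31215475 232.25386903  72.        ]
hold [[328.81792383 129.26941364]
 [329.6700318  124.90696633]]
top [[177.41661465 218.59480328]]
```

View pics/s3.png

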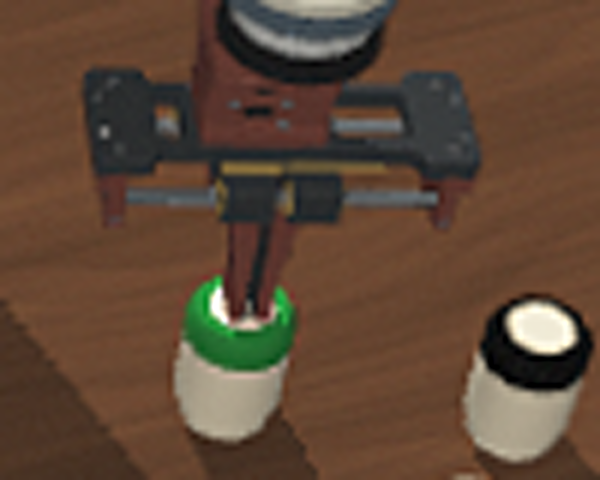

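View pics/t3.png

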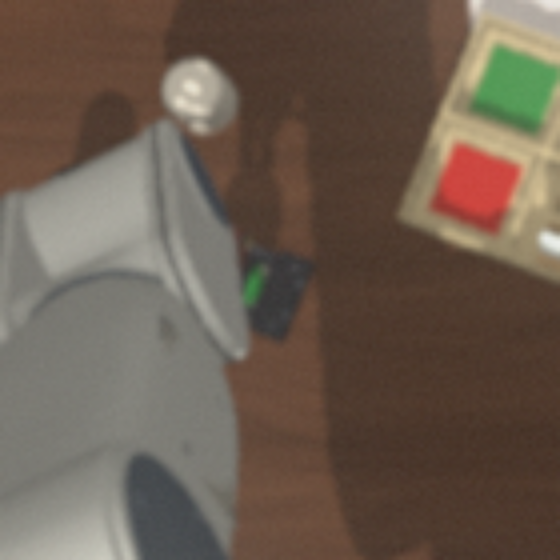

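```bash
python3 - <<'E'
from h import *
o=ctrl.get_obs();print(o["width"],o["ee_pos"],o["t"],o["ft_force"],o["joint_torque"])
cv2.imwrite("pics/w4.png",get_image("wrist"))
cv2.imwrite("pics/s4.png",cv2.resize(get_image("scene")[90:150,300:370],None,fx=8,fy=8,interpolation=cv2.INTER_CUBIC))
o=ctrl.get_obs();print(o["width"],o["ee_pos"],o["t"],o["ft_force"],o["joint_torque"])
E
```

```text
1.1035609751122923 [419.62560674 232.22705884  35.20471164] 3.475 [ 0.35271377  0.78107588 -0.14221985] [-1.64011984e-03 -4.52035975e+01 -1.59812808e+01  2.52497604e-02
  6.93637412e-02  2.19802055e-04]
0.5849868645721377 [419.62936546 232.24068659  35.20589082] 3.575 [-0.25904117  0.14081752  0.04618614] [ 1.88846941e-03 -4.52026641e+01 -1.59825361e+01  2.51095486e-02
  6.94169034e-02 -1.65989841e-04]
```

View pics/w4.png

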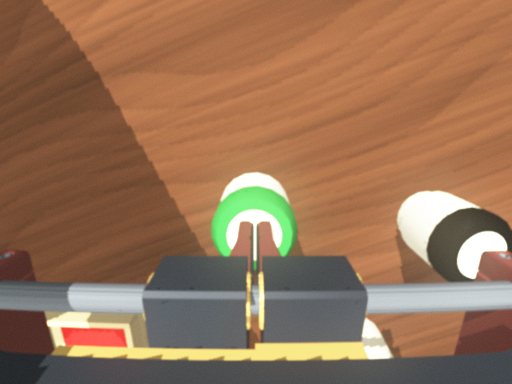

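View pics/s4.png

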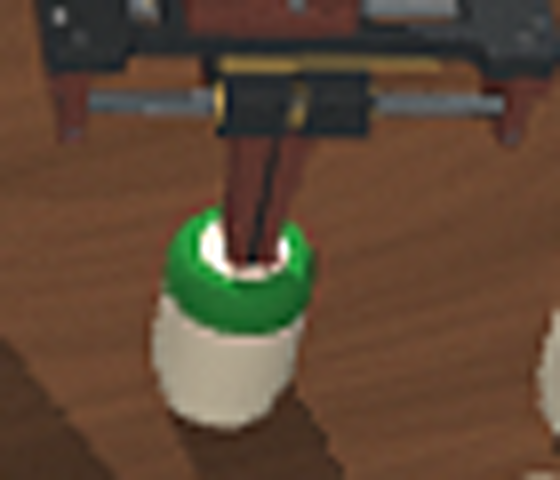

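The fingers shut above the pot: reported TCP z is 35, but the tips look to be near z 75. I'll lift clear and measure the real fingertip.

>>> {"fn": "move_arm", "kwargs": {"rows": [[0, 0, 20, 0, 1], [0, 0, 50, 0, 1], [0, 0, 80, 0, 1], [0, 0, 80, 0, 1]]}}

```text
t: 4.08
ee_pos: [421.1, 233.0, 117.1]
orientation: [0.278, 1.551, -0.277]
ft_force: [0.9, 0.9, -0.5]
width: 0.2
```

```bash
python3 - <<'E'
from h import *
o=ctrl.get_obs();print(o["width"],o["ee_pos"],o["t"])
cv2.imwrite("pics/w5.png",get_image("wrist"))
x0,y0=270,50
im=get_image("scene");m=R.from_rotvec(o["orientation"]).as_matrix()
pts=[o["ee_pos"]-m[:,0]*d for d in(0,19,40,80)]
pp=project("scene",pts);print(pp);print(project("wrist",pts,o))
b=cv2.resize(im[y0:y0+100,x0:x0+120],None,fx=6,fy=6,interpolation=cv2.INTER_CUBIC)
for p in pp: cv2.circle(b,tuple(np.int32((p+.5-[x0,y0])*6)),3,(255,0,255),-1)
cv2.imwrite("pics/s5.png",b)
E
```

```text
0.22446848721247928 [421.13538468 232.9952602  117.07947501] 4.075
[[333.14880407 109.72641547]
 [334.08526344 104.84342699]
 [335.14114825  99.31824721]
 [337.21439299  88.40760116]]
[[254.46943432 214.3349541 ]
 [254.45599712 224.07677272]
 [254.43791223 237.19305574]
 [254.38894456 272.73637301]]
```

View pics/w5.png

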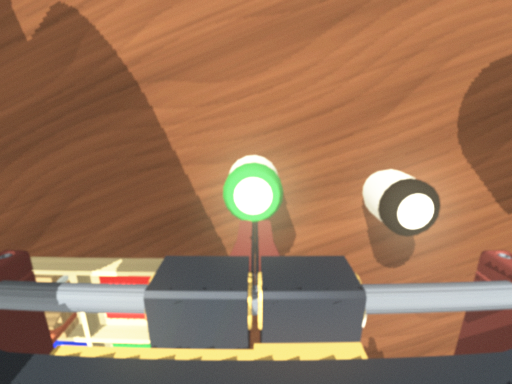

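View pics/s5.png

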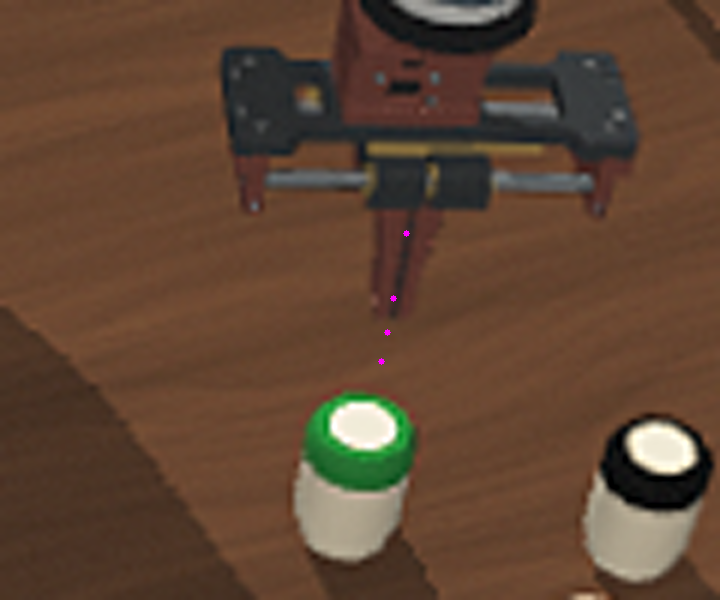

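```bash
python3 - <<'E'
from h import *
o=ctrl.get_obs();m=R.from_rotvec(o["orientation"]).as_matrix()
for d in(0,10,20,30,35,40,45,50):
    r=[]
    for z in(-10,10):
        P=[o["ee_pos"]-m[:,0]*d+m[:,2]*z+m[:,1]*y for y in (-8,0,8)]
        r.append((z,project("wrist",P,o)[1].round(0),((project("scene",P)-[270,50]+.5)*6).round(0).tolist()))
    print(d,r)
E
```

```text
0 [(-10, array([254., 201.]), [[359.0, 348.0], [375.0, 348.0], [392.0, 348.0]]), (10, array([254., 227.]), [[364.0, 377.0], [381.0, 377.0], [397.0, 377.0]])]
10 [(-10, array([254., 206.]), [[362.0, 333.0], [378.0, 333.0], [395.0, 333.0]]), (10, array([254., 232.]), [[367.0, 362.0], [384.0, 362.0], [400.0, 362.0]])]
20 [(-10, array([254., 211.]), [[365.0, 318.0], [381.0, 318.0], [398.0, 318.0]]), (10, array([254., 238.]), [[370.0, 346.0], [387.0, 347.0], [404.0, 347.0]])]
30 [(-10, array([254., 216.]), [[368.0, 302.0], [384.0, 302.0], [401.0, 302.0]]), (10, array([254., 245.]), [[373.0, 331.0], [390.0, 331.0], [407.0, 331.0]])]
35 [(-10, array([254., 219.]), [[369.0, 294.0], [386.0, 294.0], [403.0, 294.0]]), (10, array([254., 248.]), [[375.0, 323.0], [392.0, 323.0], [408.0, 323.0]])]
40 [(-10, array([254., 222.]), [[371.0, 286.0], [387.0, 286.0], [404.0, 286.0]]), (10, array([254., 252.]), [[376.0, 315.0], [393.0, 315.0], [410.0, 315.0]])]
45 [(-10, array([254., 225.]), [[372.0, 278.0], [389.0, 278.0], [406.0, 278.0]]), (10, array([254., 256.]), [[378.0, 307.0], [395.0, 307.0], [412.0, 307.0]])]
50 [(-10, array([254., 228.]), [[374.0, 270.0], [390.0, 270.0], [407.0, 270.0]]), (10, array([254., 260.]), [[379.0, 299.0], [396.0, 299.0], [413.0, 299.0]])]
```

Both views (scene tip row 318 enlarged, wrist tip row about 222) put the real fingertips about 39 mm behind the reported TCP, with no sideways offset. So tip z is about ee z + 39. I'll open and descend in two stages, watching the force.

>>> {"fn": "move_arm", "kwargs": {"rows": [[-2, -1, 0, 0, -1], [-2, -1, 0, 0, -1], [-2, -1, 0, 0, -1], [-2, -1, 0, 0, -1], [-2, -1, 0, 0, -1], [-2, -1, 0, 0, -1], [-2, -1, 0, 0, -1], [-2, -1, 0, 0, -1], [-2, -1, -30, 0, -1], [-2, -1, -60, 0, -1], [-2, -1, -82, 0, -1], [-2, -1, -82, 0, -1]]}}

```text
t: 5.68
ee_pos: [416.3, 230.5, 31.8]
orientation: [0.275, 1.557, -0.281]
ft_force: [-0.4, 0.2, -0.4]
width: 88.1
```

>>> {"fn": "move_arm", "kwargs": {"rows": [[0, 0, -10, 0, -1], [0, 0, -20, 0, -1], [0, 0, -30, 0, -1], [0, 0, -38, 0, -1], [0, 0, -38, 0, -1]]}}

```text
t: 6.3
ee_pos: [415.8, 230.3, -6.9]
orientation: [0.274, 1.558, -0.281]
ft_force: [0.1, -0.3, 0.3]
width: 87.8
```

>>> {"fn": "move_arm", "kwargs": {"rows": [[2, 2, 0, 0, -1], [2, 2, 0, 0, 1], [2, 2, 0, 0, 1], [2, 2, 0, 0, 1], [2, 2, 0, 0, 1], [2, 2, 0, 0, 1], [2, 2, 0, 0, 1], [2, 2, 0, 0, 1], [2, 2, 0, 0, 1]]}}

```text
t: 7.42
ee_pos: [417.9, 232.3, -6.8]
orientation: [0.274, 1.558, -0.281]
ft_force: [-1.1, -1.3, 3.9]
width: 53.3
```

>>> {"fn": "move_arm", "kwargs": {"rows": [[0, 0, 20, 0, 1], [0, 0, 50, 0, 1], [0, 0, 90, 0, 1], [0, 0, 110, 0, 1], [30, -40, 110, 0, 1], [60, -80, 110, 0, 1], [90, -120, 110, 0, 1], [120, -160, 110, 0, 1], [150, -200, 110, 0, 1], [177, -234, 110, 0, 1], [177, -234, 110, 0, 1], [177, -234, 110, 0, 1]]}}

```text
t: 8.93
ee_pos: [593.7, -1.5, 102.4]
orientation: [0.275, 1.56, -0.282]
ft_force: [0.2, -0.3, -2.2]
width: 53.5
```

```bash
cat > chk.py <<'E'
from h import *
import sys
o=ctrl.get_obs();m=R.from_rotvec(o["orientation"]).as_matrix()
print(o["t"],o["width"],o["ee_pos"].round(1),"jaw",np.degrees(np.arctan2(m[1,1],m[0,1])).round(1),"F",o["ft_force"].round(1))
for n in sys.argv[2:]: cv2.imwrite(f"pics/{n}_{sys.argv[1]}.png",get_image(n))
E
python3 chk.py g1 wrist scene
```

```text
8.925 53.46715799371252 [593.7  -1.5 102.4] jaw 69.7 F [ 0.2 -0.3 -2.2]
```

View pics/wrist_g1.png

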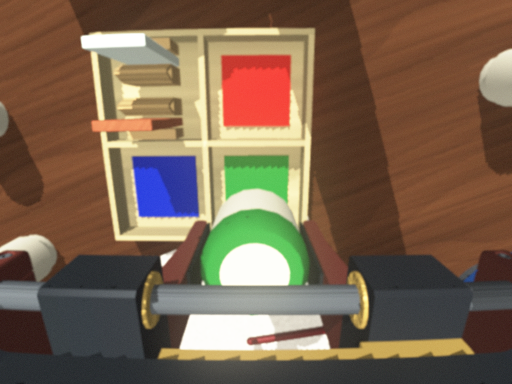

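View pics/scene_g1.png

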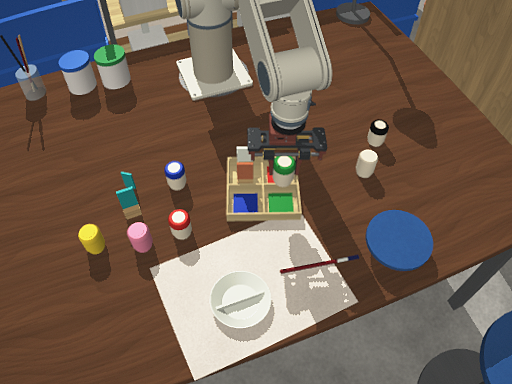

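```bash
python3 - <<'E'
from h import *
o=ctrl.get_obs();im=cv2.imread("pics/wrist_g1.png");hsv=cv2.cvtColor(im,cv2.COLOR_BGR2HSV);H,S,V=[hsv[...,i].astype(int) for i in range(3)]
for k,m in {"blue":(H>105)&(H<130)&(S>110)&(V>60),"red":((H<5)|(H>175))&(S>180)&(V>90)}.items():
    n,l,s,c=cv2.connectedComponentsWithStats(m.astype(np.uint8));i=1+s[1:,4].argmax()
    r=cv2.minAreaRect(np.argwhere(l==i)[:,::-1].astype(np.float32))
    b=onz("wrist",cv2.boxPoints(r),9,o)[:,:2];e=np.diff(np.r_[b,b[:1]],axis=0)
    print(k,onz("wrist",[c[i]],9,o)[0,:2],"box",b.mean(0),np.linalg.norm(e,axis=1),np.degrees(np.arctan2(e[:,1],e[:,0])))
for nm,px in {"outer corners":[(93,33),(315,30),(311,238),(116,241)]}.items(): 
    b=onz("wrist",px,32,o)[:,:2];e=np.diff(np.r_[b,b[:1]],axis=0);print(nm,b.mean(0),np.linalg.norm(e,axis=1),np.degrees(np.arctan2(e[:,1],e[:,0])))
# white, terracotta tile tops at z96; middle
E
```

```text
blue [563.41373013 -90.18138256] box [564.38084724 -91.75587009] [65.15612099 66.70777702 64.22566777 70.57706015] [ 153.4796102    69.64548735  -23.14947497 -109.84311439]
red [505.87678142  32.27565371] box [506.60662015  31.54173992] [63.31457319 63.20716239 66.5720797  63.28198411] [  69.79620014  -18.635854   -110.13491397  158.41264543]
outer corners [536.84264933 -27.27381585] [193.35117249 192.72197661 201.47520937 197.29669715] [  69.81499824  -18.46583384 -108.86302501  159.15035608]
```

>>> {"fn": "move_arm", "kwargs": {"rows": [[2, -1, -30, 0, 1], [2, -1, -60, 0, 1], [2, -1, -80, 0, 1], [2, -1, -90, 0, 1], [2, -1, -94, 0, 1], [2, -1, -97, 0, 1], [2, -1, -99, 0, 1], [2, -1, -100, 0, 1], [2, -1, -100, 0, 1]]}}

```text
t: 10.15
ee_pos: [595.8, -1.9, 3.0]
orientation: [0.274, 1.559, -0.281]
ft_force: [0.2, 0.3, -1.5]
width: 53.5
```

>>> {"fn": "move_arm", "kwargs": {"rows": [[0, 0, -1, 0, 1], [0, 0, -2, 0, 1], [0, 0, -2, 0, 1]]}}

```text
t: 10.52
ee_pos: [596.0, -1.9, 2.2]
orientation: [0.273, 1.559, -0.281]
ft_force: [-3.9, -0.5, 10.0]
width: 53.5
```

Contact with the pad (about 10 N). Next I'll release and rise.

>>> {"fn": "move_arm", "kwargs": {"rows": [[0, 0, 0, 0, 0.2], [0, 0, 0, 0, -0.5], [0, 0, 0, 0, -1], [0, 0, 0, 0, -1], [0, 0, 0, 0, -1], [0, 0, 0, 0, -1], [0, 0, 30, 0, -1], [0, 0, 60, 0, -1], [0, 0, 100, 0, -1], [0, 0, 130, 0, -1], [0, 0, 130, 0, -1]]}}

```text
t: 11.9
ee_pos: [597.9, -1.9, 134.7]
orientation: [0.274, 1.554, -0.28]
ft_force: [-0.2, 0.0, -0.6]
width: 87.9
```

```bash
python3 chk.py g2 wrist
```

```text
11.9 87.85758704800746 [597.9  -1.9 134.7] jaw 69.8 F [-0.2  0.  -0.6]
```

View pics/wrist_g2.png

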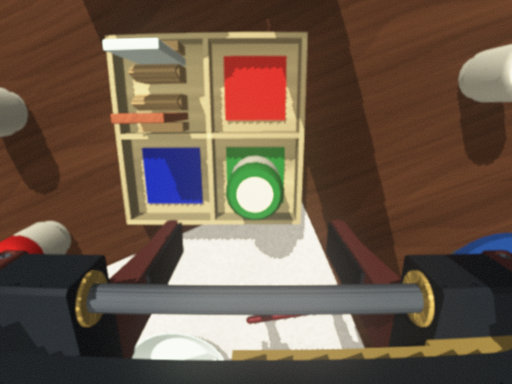

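```bash
python3 - <<'E'
from h import *
o=ctrl.get_obs();im=cv2.imread("pics/wrist_g2.png");hsv=cv2.cvtColor(im,cv2.COLOR_BGR2HSV);H,S,V=[hsv[...,i].astype(int) for i in range(3)]
m=np.zeros(H.shape,bool);m[170:220,225:285]=1
for a,c in blobs((S<60)&(V>185)&m): print(a,c,onz("wrist",[c],81,o)[0])
E
```

```text
1004 [254.38645418 194.19123506] [595.98062646  -2.05316955  81.        ]
```

>>> {"fn": "move_arm", "kwargs": {"rows": [[-4, -55, 0, 0, -1], [-8, -110, 0, 0, -1], [-11, -165, 0, 0, -1], [-14, -220, 0, 0, -1], [-14, -274, 0, 0, -1], [-14, -274, 0, 0, -1], [-14, -274, 0, 0, -1], [-14, -274, -20, 0, -1], [-14, -274, -40, 0, -1], [-14, -274, -40, 0, -1]]}}

```text
t: 13.2
ee_pos: [580.9, -274.1, 89.9]
orientation: [0.274, 1.562, -0.279]
ft_force: [-1.2, 0.7, -0.9]
width: 87.5
```

```bash
python3 chk.py r1 wrist; python3 - <<'E'
from h import *
o=ctrl.get_obs();im=cv2.imread("pics/wrist_r1.png");hsv=cv2.cvtColor(im,cv2.COLOR_BGR2HSV);H,S,V=[hsv[...,i].astype(int) for i in range(3)]
m=np.zeros(H.shape,bool);m[150:250,200:310]=1
for a,c in blobs((S<60)&(V>185)&m): print(a,c,onz("wrist",[c],72,o)[0])
E
```

```text
13.2 87.52046227486265 [ 580.9 -274.1   89.9] jaw 69.8 F [-1.2  0.7 -0.9]
230 [251.06521739 171.49565217] [ 554.4100433  -267.68613758   72.        ]
1254 [254.22567783 211.25917065] [ 585.74074544 -276.56148606   72.        ]
359 [298.72423398 241.24791086] [ 623.0377906 -250.9696708   72.       ]
15 [273.33333333 247.73333333] [ 621.38317948 -272.656844     72.        ]
```

View pics/wrist_r1.png

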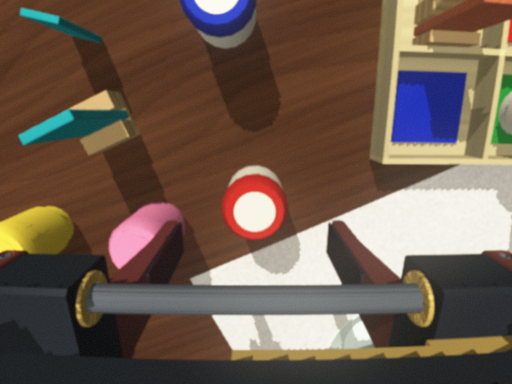

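>>> {"fn": "move_arm", "kwargs": {"rows": [[4, -2, -30, 0, -1], [4, -2, -60, 0, -1], [4, -2, -85, 0, -1], [4, -2, -97, 0, -1], [4, -2, -97, 0, -1], [4, -2, -97, 0, 1], [4, -2, -97, 0, 1], [4, -2, -97, 0, 1], [4, -2, -97, 0, 1], [4, -2, -97, 0, 1], [4, -2, -97, 0, 1], [4, -2, -97, 0, 1]]}}

```text
t: 14.75
ee_pos: [586.0, -276.9, -5.3]
orientation: [0.274, 1.559, -0.279]
ft_force: [-1.1, 0.9, 5.2]
width: 53.2
```

>>> {"fn": "move_arm", "kwargs": {"rows": [[0, 0, 20, 0, 1], [0, 0, 60, 0, 1], [0, 0, 100, 0, 1], [0, 0, 120, 0, 1], [-14, 55, 120, 0, 1], [-28, 110, 120, 0, 1], [-42, 165, 120, 0, 1], [-56, 220, 120, 0, 1], [-70, 270, 120, 0, 1], [-80, 308, 120, 0, 1], [-80, 308, 120, 0, 1], [-80, 308, 120, 0, 1]]}}

```text
t: 16.25
ee_pos: [506.1, 30.8, 114.7]
orientation: [0.273, 1.559, -0.279]
ft_force: [0.7, -0.1, -1.5]
width: 53.5
```

```bash
python3 chk.py r2 wrist
```

```text
16.25 53.46018753327564 [506.1  30.8 114.7] jaw 69.9 F [ 0.7 -0.1 -1.5]
```

View pics/wrist_r2.png

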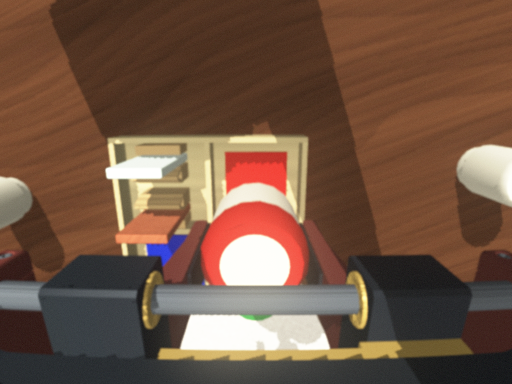

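The red pot is held over the red pad, with the rack and crate in view. I'll lower it to ee z of about 3.5.

>>> {"fn": "move_arm", "kwargs": {"rows": [[0, 1, -30, 0, 1], [0, 1, -60, 0, 1], [0, 1, -85, 0, 1], [0, 1, -100, 0, 1], [0, 1, -106, 0, 1], [0, 1, -109, 0, 1], [0, 1, -111, 0, 1], [0, 1, -112, 0, 1], [0, 1, -112, 0, 1]]}}

```text
t: 17.42
ee_pos: [506.8, 31.4, 3.7]
orientation: [0.274, 1.558, -0.279]
ft_force: [-1.5, -0.7, 5.8]
width: 53.3
```

>>> {"fn": "move_arm", "kwargs": {"rows": [[0, 0, 0, 0, 0.2], [0, 0, 0, 0, -0.5], [0, 0, 0, 0, -1], [0, 0, 0, 0, -1], [0, 0, 0, 0, -1], [0, 0, 0, 0, -1], [0, 0, 30, 0, -1], [0, 0, 60, 0, -1], [0, 0, 100, 0, -1], [0, 0, 130, 0, -1], [0, 0, 130, 0, -1]]}}

```text
t: 18.8
ee_pos: [508.6, 31.5, 135.8]
orientation: [0.274, 1.553, -0.278]
ft_force: [-0.8, -0.1, -0.2]
width: 87.6
```

```bash
python3 chk.py r3 wrist;python3 - <<'E'
from h import *
o=ctrl.get_obs();im=cv2.imread("pics/wrist_r3.png");hsv=cv2.cvtColor(im,cv2.COLOR_BGR2HSV);H,S,V=[hsv[...,i].astype(int) for i in range(3)]
m=np.zeros(H.shape,bool);m[170:220,225:285]=1
for a,c in blobs((S<60)&(V>185)&m): print(a,c,onz("wrist",[c],81,o)[0])
E
```

```text
18.8 87.60039123626743 [508.6  31.5 135.8] jaw 69.8 F [-0.8 -0.1 -0.2]
977 [254.34595701 190.26202661] [503.71535409  32.44903182  81.        ]
```

View pics/wrist_r3.png

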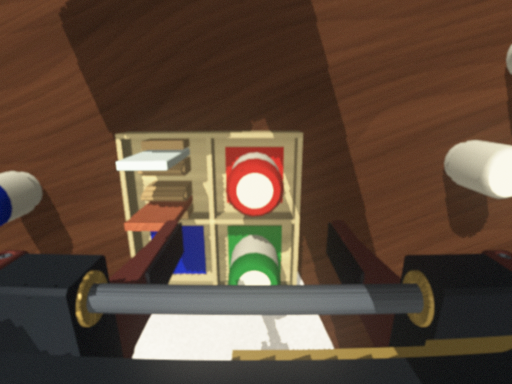

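>>> {"fn": "move_arm", "kwargs": {"rows": [[-16, -55, 0, 0, -1], [-33, -110, 0, 0, -1], [-50, -165, 0, 0, -1], [-66, -220, 0, 0, -1], [-83, -277, 0, 0, -1], [-83, -277, 0, 0, -1], [-83, -277, 0, 0, -1], [-83, -277, -20, 0, -1], [-83, -277, -40, 0, -1], [-83, -277, -40, 0, -1]]}}

```text
t: 20.1
ee_pos: [423.5, -243.2, 92.8]
orientation: [0.274, 1.56, -0.276]
ft_force: [0.5, -0.2, -0.5]
width: 87.8
```

```bash
python3 chk.py b1 wrist;python3 - <<'E'
from h import *
o=ctrl.get_obs();im=cv2.imread("pics/wrist_b1.png");hsv=cv2.cvtColor(im,cv2.COLOR_BGR2HSV);H,S,V=[hsv[...,i].astype(int) for i in range(3)]
m=np.zeros(H.shape,bool);m[150:250,200:310]=1
for a,c in blobs((S<60)&(V>185)&m): print(a,c,onz("wrist",[c],72,o)[0])
E
```

```text
20.1 87.81087322715821 [ 423.5 -243.2   92.8] jaw 70.0 F [ 0.5 -0.2 -0.5]
414 [253.18115942 171.92028986] [ 398.16635593 -235.49827945   72.        ]
1389 [253.38012959 209.44636429] [ 427.29282523 -245.96091905   72.        ]
```

View pics/wrist_b1.png

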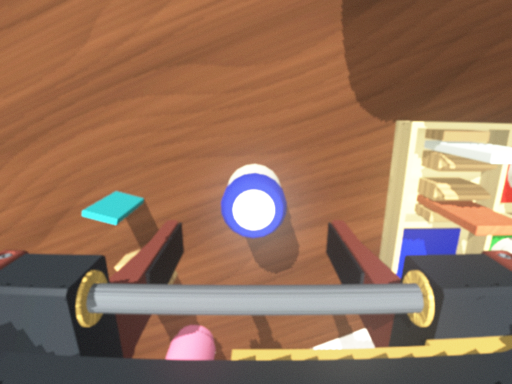

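>>> {"fn": "move_arm", "kwargs": {"rows": [[3, -2, -30, 0, -1], [3, -2, -60, 0, -1], [3, -2, -85, 0, -1], [3, -2, -99, 0, -1], [3, -2, -99, 0, -1], [3, -2, -99, 0, 1], [3, -2, -99, 0, 1], [3, -2, -99, 0, 1], [3, -2, -99, 0, 1], [3, -2, -99, 0, 1], [3, -2, -99, 0, 1], [3, -2, -99, 0, 1]]}}

```text
t: 21.65
ee_pos: [427.4, -246.0, -4.9]
orientation: [0.273, 1.557, -0.277]
ft_force: [-1.2, 0.5, 6.8]
width: 53.5
```

>>> {"fn": "move_arm", "kwargs": {"rows": [[0, 0, 20, 0, 1], [0, 0, 60, 0, 1], [0, 0, 100, 0, 1], [0, 0, 120, 0, 1], [34, 39, 120, 0, 1], [68, 78, 120, 0, 1], [102, 117, 120, 0, 1], [135, 154, 120, 0, 1], [135, 154, 120, 0, 1], [135, 154, 120, 0, 1]]}}

```text
t: 22.9
ee_pos: [561.3, -92.0, 114.4]
orientation: [0.272, 1.56, -0.276]
ft_force: [-0.5, -0.5, -2.1]
width: 53.0
```

```bash
python3 chk.py b2 wrist
```

```text
22.9 52.98765537605782 [561.3 -92.  114.4] jaw 70.0 F [-0.5 -0.5 -2.1]
```

View pics/wrist_b2.png

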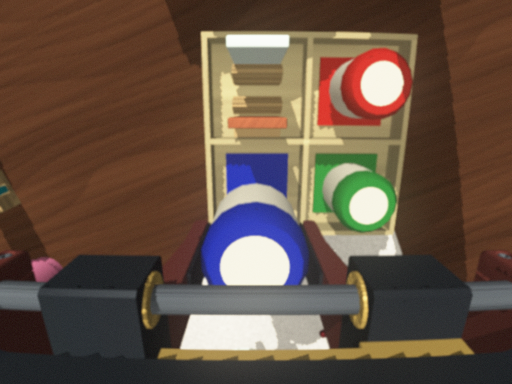

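>>> {"fn": "move_arm", "kwargs": {"rows": [[1, 0, -30, 0, 1], [1, 0, -60, 0, 1], [1, 0, -85, 0, 1], [1, 0, -100, 0, 1], [1, 0, -106, 0, 1], [1, 0, -109, 0, 1], [1, 0, -111, 0, 1], [1, 0, -112, 0, 1], [1, 0, -112, 0, 1]]}}

```text
t: 24.08
ee_pos: [562.7, -92.7, 4.1]
orientation: [0.273, 1.558, -0.277]
ft_force: [-3.3, 0.2, 8.6]
width: 53.2
```

>>> {"fn": "move_arm", "kwargs": {"rows": [[0, 0, 0, 0, 0.2], [0, 0, 0, 0, -0.5], [0, 0, 0, 0, -1], [0, 0, 0, 0, -1], [0, 0, 0, 0, -1], [0, 0, 0, 0, -1], [0, 0, 30, 0, -1], [0, 0, 60, 0, -1], [0, 0, 100, 0, -1], [0, 0, 130, 0, -1], [0, 0, 130, 0, -1]]}}

```text
t: 25.45
ee_pos: [564.5, -93.0, 136.5]
orientation: [0.272, 1.553, -0.277]
ft_force: [-0.1, -0.4, -1.6]
width: 88.0
```

```bash
python3 chk.py b3 wrist scene;python3 - <<'E'
from h import *
o=ctrl.get_obs();im=cv2.imread("pics/wrist_b3.png");hsv=cv2.cvtColor(im,cv2.COLOR_BGR2HSV);H,S,V=[hsv[...,i].astype(int) for i in range(3)]
m=np.zeros(H.shape,bool);m[150:220,225:285]=1
for a,c in blobs((S<60)&(V>185)&m): print(a,c,onz("wrist",[c],81,o)[0])
im=cv2.imread("pics/scene_b3.png");cv2.imwrite("pics/sb3.png",cv2.resize(im[150:230,80:200],None,fx=6,fy=6,interpolation=cv2.INTER_CUBIC))
E
```

```text
25.45 87.96087700783744 [564.5 -93.  136.5] jaw 69.9 F [-0.1 -0.4 -1.6]
31 [241.93548387 159.12903226] [527.99025062 -92.08017274  81.        ]
1042 [254.68522073 190.96065259] [559.1195027  -91.45798868  81.        ]
```

View pics/wrist_b3.png

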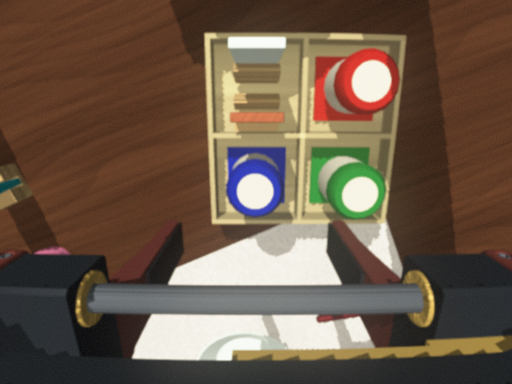

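View pics/sb3.png

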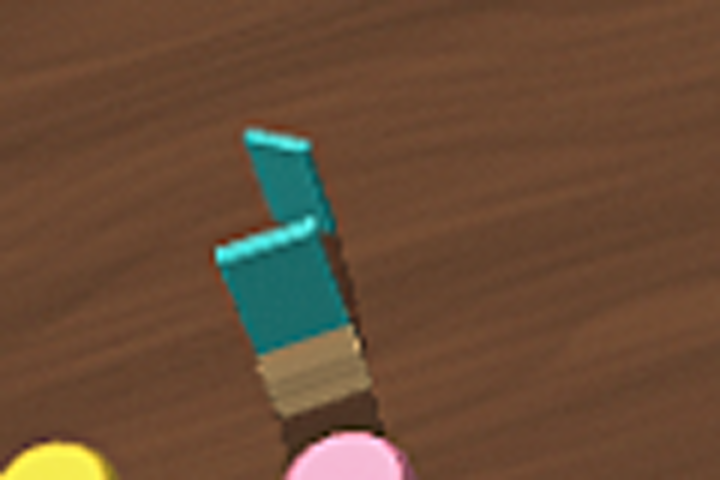

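```bash
python3 - <<'E'
from h import *
o=ctrl.get_obs();im=cv2.imread("pics/wrist_b3.png");hsv=cv2.cvtColor(im,cv2.COLOR_BGR2HSV);H,S,V=[hsv[...,i].astype(int) for i in range(3)]
cv2.imwrite("pics/rk.png",cv2.resize(im[25:140,200:310],None,fx=5,fy=5,interpolation=cv2.INTER_CUBIC))
m=np.zeros(H.shape,bool);m[30:130,220:300]=1
for a,c in blobs((H<15)&(S>100)&(V>150)&m): print("terr",a,c,onz("wrist",[c],96,o)[0])
for t in(185,220,240):
  for a,c in blobs((S<60)&(V>t)&m): print("white",t,a,c,onz("wrist",[c],96,o)[0])
E
```

```text
terr 576 [256.91493056 116.98263889] [498.27680361 -67.37527078  96.        ]
white 185 707 [256.53323904  41.66902405] [445.62485422 -48.63028606  96.        ]
white 220 627 [256.18181818  41.99202552] [445.749079  -48.9584043  96.       ]
white 240 510 [256.49607843  41.94117647] [445.79667419 -48.72247631  96.        ]
```

View pics/rk.png

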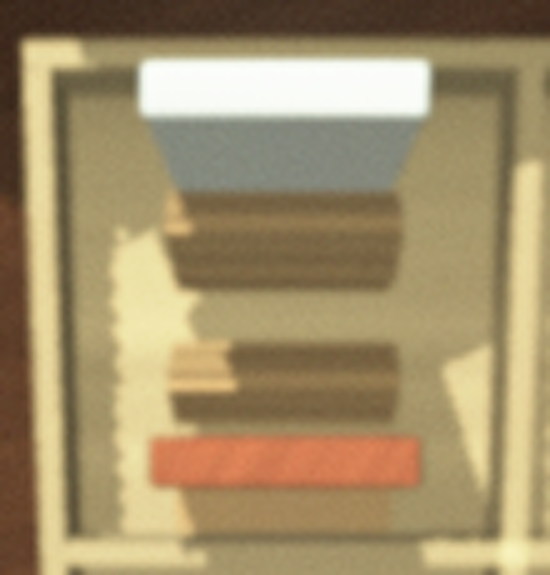

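>>> {"fn": "move_arm", "kwargs": {"rows": [[-19, -58, 0, 0, -1], [-38, -116, 0, 0, -1], [-57, -174, 0, 0, -1], [-76, -232, 0, 0, -1], [-94, -290, 0, 0, -1], [-94, -290, 0, 0, -1], [-94, -290, 0, 0, -1], [-94, -290, 0, 0, -1]]}}

```text
t: 26.55
ee_pos: [468.5, -380.9, 132.9]
orientation: [0.272, 1.56, -0.275]
ft_force: [-0.2, 0.1, 0.1]
width: 87.8
```

```bash
python3 chk.py t1 wrist
```

```text
26.55 87.76984991094277 [ 468.5 -380.9  132.9] jaw 70.0 F [-0.2  0.1  0.1]
```

View pics/wrist_t1.png

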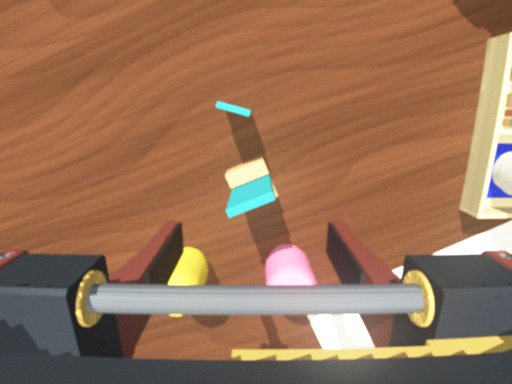

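```bash
python3 - <<'E'
from h import *
o=ctrl.get_obs();im=cv2.imread("pics/wrist_t1.png")
cv2.imwrite("pics/tl.png",cv2.resize(im[90:230,205:295],None,fx=5,fy=5,interpolation=cv2.INTER_CUBIC))
hsv=cv2.cvtColor(im,cv2.COLOR_BGR2HSV);H,S,V=[hsv[...,i].astype(int) for i in range(3)]
for t in(50,130,180,200):
  mm=((H>80)&(H<100)&(S>100)&(V>t)).astype(np.uint8);n,l,s,c=cv2.connectedComponentsWithStats(mm)
  for i in range(1,n):
    if s[i,4]<20: continue
    r=cv2.minAreaRect(np.argwhere(l==i)[:,::-1].astype(np.float32))
    print(t,s[i,4],c[i],r)
    b=onz("wrist",cv2.boxPoints(r),96,o)[:,:2];e=np.diff(np.r_[b,b[:1]],axis=0)
    print("   ",b.mean(0),np.linalg.norm(e,axis=1),np.degrees(np.arctan2(e[:,1],e[:,0])))
E
```

```text
50 235 [233.32765957 108.72765957] ((233.2076873779297, 108.73846435546875), (35.17002487182617, 6.753345966339111), 15.255118370056152)
    [ 392.07843138 -371.36844091] [ 5.22001901 27.70479846  5.2462259  27.84585408] [ 142.71633431   55.13424026  -35.73057029 -124.92801613]
50 1193 [250.12070411 196.00419111] ((248.56895446777344, 196.17239379882812), (25.625957489013672, 52.92317199707031), 68.19859313964844)
    [ 464.13151486 -385.08115803] [45.14995686 22.43539658 46.19735905 22.91944962] [ 92.44853185   2.14850061 -86.987333   179.54081296]
130 235 [233.32765957 108.72765957] ((233.2076873779297, 108.73846435546875), (35.17002487182617, 6.753345966339111), 15.255118370056152)
    [ 392.07843138 -371.36844091] [ 5.22001901 27.70479846  5.2462259  27.84585408] [ 142.71633431   55.13424026  -35.73057029 -124.92801613]
130 1193 [250.12070411 196.00419111] ((248.56895446777344, 196.17239379882812), (25.625957489013672, 52.92317199707031), 68.19859313964844)
    [ 464.13151486 -385.08115803] [45.14995686 22.43539658 46.19735905 22.91944962] [ 92.44853185   2.14850061 -86.987333   
[... 415 characters left out ...]
68.19859313964844)
    [ 464.13899903 -385.23819639] [44.83901891 22.43825375 45.87935339 22.91944031] [ 92.4483563    2.13046515 -86.98712807 179.54075165]
200 222 [232.94144144 108.45945946] ((233.0, 108.50000762939453), (34.6437873840332, 6.402522563934326), 15.255120277404785)
    [ 391.84954055 -371.45870048] [ 4.94762512 27.28812822  4.97199881 27.41975499] [ 142.71730904   55.1326132   -35.75351475 -124.92625967]
200 1173 [249.87638534 196.1372549 ] ((248.10345458984375, 196.2585906982422), (25.440261840820312, 51.99469757080078), 68.19859313964844)
    [ 464.06619791 -385.47503313] [44.37245159 22.27626889 45.3943647  22.74952999] [ 92.4481048    2.10339807 -86.99098857 179.54106533]
```

View pics/tl.png

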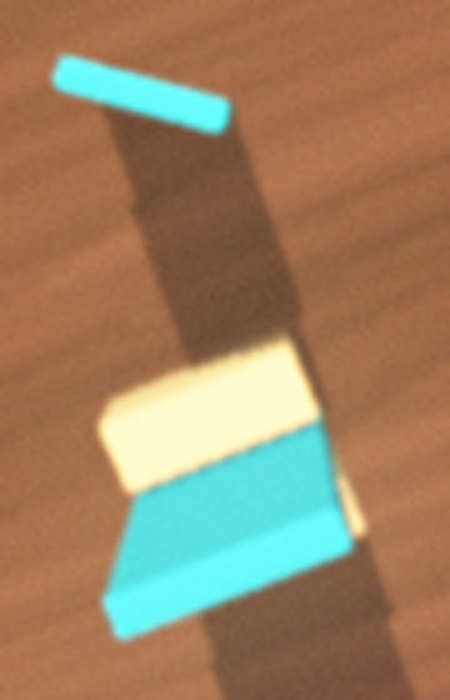

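```bash
python3 - <<'E'
from h import *
o=ctrl.get_obs();im=cv2.imread("pics/wrist_t1.png").astype(int)
for t in(236,242,248):
  mm=((im[...,0]>t)&(im[...,1]>t)&(im[...,2]<180)).astype(np.uint8);n,l,s,c=cv2.connectedComponentsWithStats(mm)
  for i in range(1,n):
    if s[i,4]<20: continue
    r=cv2.minAreaRect(np.argwhere(l==i)[:,::-1].astype(np.float32))
    b=onz("wrist",cv2.boxPoints(r),96,o)[:,:2];e=np.diff(np.r_[b,b[:1]],axis=0)
    print(t,s[i,4],c[i],onz("wrist",[c[i]],96,o)[0,:2],b.mean(0),np.linalg.norm(e,axis=1),np.degrees(np.arctan2(e[:,1],e[:,0])))
# scene
e=onz("scene",[(116.3,192.8),(132.5,187)],96)[:,:2];print(e,e.mean(0),np.degrees(np.arctan2(*(e[1]-e[0])[::-1])),np.linalg.norm(e[1]-e[0]))
E
```

```text
236 188 [232.75       108.31914894] [ 391.63863418 -371.62563953] [ 391.70664825 -371.48463984] [ 4.33704463 26.39393308  4.35766403 26.50547313] [ 142.73701522   55.12941826  -35.78459279 -124.92212696]
236 422 [250.03791469 203.7535545 ] [ 470.80441008 -386.01183881] [ 470.86448902 -386.3227164 ] [42.47238291  7.58777074 42.80520693  7.74271618] [ 92.80184202   1.9866973  -87.00652005 179.54016315]
242 172 [232.91860465 108.30232558] [ 391.67238665 -371.4952786 ] [ 391.70605748 -371.4841578 ] [ 3.93043133 26.39909185  3.94911747 26.50017444] [ 142.73693615   55.12700079  -35.7846742  -124.91971203]
242 388 [250.32474227 203.65979381] [ 470.80863899 -385.7502188 ] [ 470.93751205 -386.15715181] [42.15844649  7.09406837 42.46721097  7.23769351] [ 92.81005129   1.98673327 -87.01090263 179.55872241]
248 147 [233.17687075 108.20408163] [ 391.67196933 -371.27574011] [ 391.57039138 -371.38450765] [ 3.43213712 25.98010374  3.44858022 26.0668097 ] [ 142.47658054   54.86274277  -36.07095187 -125.17893455]
248 308 [250.33116883 203.71753247] [ 470.85951627 -385.76295479] [ 470.8083108 -386.3998528] [41.37352711  5.95776139 41.62917986  6.07112617] [ 91.71478761   0.91630116 -88.14138962 178.51811316]
[[ 473.90237696 -406.77995702]
 [ 470.90541319 -363.51188654]] [ 472.40389507 -385.14592178] 93.96226489186824 43.37173867136761
```

Two turquoise tiles. The one at (233,109) has a top edge about 27 mm long, so it's too small. The one at (250,204), in the wooden holder, has a top edge 42–44 × 8 mm, which matches. The tile is centred at about (471,-386), with its width axis at 93°, so the jaw has to turn +0.40 rad.

>>> {"fn": "move_arm", "kwargs": {"rows": [[3, -5, 0, 0.15, -1], [3, -5, 0, 0.3, -1], [3, -5, 0, 0.4, -1], [3, -5, 0, 0.4, -1], [3, -5, -20, 0.4, -1], [3, -5, -40, 0.4, -1], [3, -5, -40, 0.4, -1]]}}

```text
t: 27.48
ee_pos: [470.6, -384.7, 91.2]
orientation: [-0.041, 1.578, 0.04]
ft_force: [1.1, 0.2, 0.1]
width: 87.8
```

```bash
python3 chk.py t2 wrist; python3 - <<'E'
from h import *
o=ctrl.get_obs();im=cv2.imread("pics/wrist_t2.png").astype(int)
cv2.imwrite("pics/t2c.png",cv2.resize(im.astype(np.uint8)[130:270,180:330],None,fx=4,fy=4,interpolation=cv2.INTER_CUBIC))
for t in(236,242):
  mm=((im[...,0]>t)&(im[...,1]>t)&(im[...,2]<180)).astype(np.uint8);n,l,s,c=cv2.connectedComponentsWithStats(mm)
  for i in range(1,n):
    if s[i,4]<20: continue
    r=cv2.minAreaRect(np.argwhere(l==i)[:,::-1].astype(np.float32))
    b=onz("wrist",cv2.boxPoints(r),96,o)[:,:2];e=np.diff(np.r_[b,b[:1]],axis=0)
    print(t,s[i,4],c[i],onz("wrist",[c[i]],96,o)[0,:2],b.mean(0),np.linalg.norm(e,axis=1),np.degrees(np.arctan2(e[:,1],e[:,0])))
E
```

```text
27.475 87.84423453475944 [ 470.6 -384.7   91.2] jaw 92.9 F [1.1 0.2 0.1]
236 271 [274.74169742 102.57564576] [ 391.90570298 -376.40848626] [ 392.01810893 -376.26645835] [ 4.20527323 26.2622734   4.28788168 26.35906287] [ 142.15411569   54.69738551  -36.50469632 -125.48913049]
236 598 [252.6638796  216.46153846] [ 471.58047139 -386.81751557] [ 471.26387941 -386.95882703] [42.44211991  7.67632148 42.86839813  7.68158948] [  93.04549249    4.48870534  -86.94893361 -178.69224467]
242 250 [274.812 102.552] [ 391.88825334 -376.36355132] [ 391.91098706 -376.34688146] [ 3.96264319 25.84354078  4.03917686 25.93324423] [ 142.1581981    54.6924947   -36.52234671 -125.48315271]
242 575 [253.29217391 216.37391304] [ 471.4891432  -386.36746433] [ 471.64370714 -386.93959653] [42.48409635  6.91566197 42.86839813  6.92041307] [  93.04604453    4.48972313  -86.94893361 -178.6934142 ]
```

View pics/t2c.png

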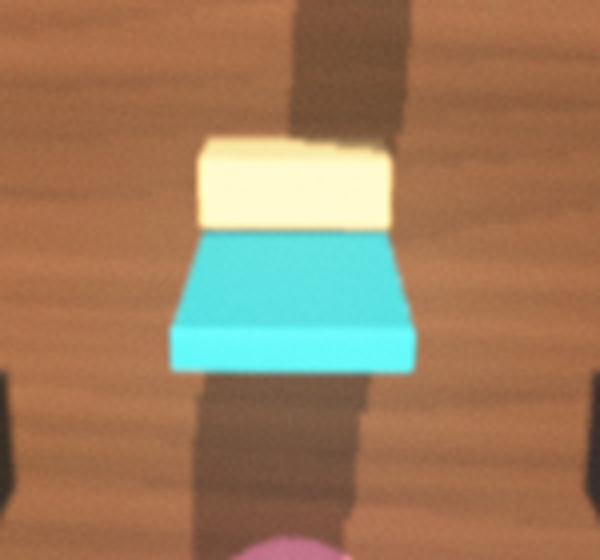

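>>> {"fn": "move_arm", "kwargs": {"rows": [[1, -2, -30, 0, -1], [1, -2, -60, 0, -1], [1, -2, -72, 0, -1], [1, -2, -72, 0, -1], [1, -2, -72, 0, 1], [1, -2, -72, 0, 1], [1, -2, -72, 0, 1], [1, -2, -72, 0, 1], [1, -2, -72, 0, 1], [1, -2, -72, 0, 1], [1, -2, -72, 0, 1], [1, -2, -72, 0, 1]]}}

```text
t: 29.02
ee_pos: [472.3, -387.3, 20.3]
orientation: [-0.042, 1.577, 0.039]
ft_force: [0.2, 0.5, 2.3]
width: 43.8
```

>>> {"fn": "move_arm", "kwargs": {"rows": [[0, 0, 10, 0, 1], [0, 0, 30, 0, 1], [0, 0, 60, 0, 1], [0, 0, 95, 0, 1], [0, 0, 120, 0, 1], [0, 55, 120, -0.1, 1], [0, 110, 120, -0.2, 1], [0, 165, 120, -0.3, 1], [0, 220, 120, -0.39, 1], [0, 275, 120, -0.39, 1], [0, 329, 120, -0.39, 1], [0, 329, 120, -0.39, 1]]}}

```text
t: 30.52
ee_pos: [472.4, -55.5, 141.7]
orientation: [0.262, 1.56, -0.262]
ft_force: [-0.4, 0.3, -0.9]
width: 43.8
```

```bash
python3 chk.py t3 wrist scene; python3 - <<'E'
from h import *
o=ctrl.get_obs();im=cv2.imread("pics/wrist_t3.png").astype(int)
mm=((im[...,0]>236)&(im[...,1]>236)&(im[...,2]<180)).astype(np.uint8)
for a,c in blobs(mm,50): print(a,c)
E
```

```text
30.525 43.82179117499748 [472.4 -55.5 141.7] jaw 70.9 F [-0.4  0.3 -0.9]
1129 [255.50575731 264.60584588]
```

View pics/wrist_t3.png

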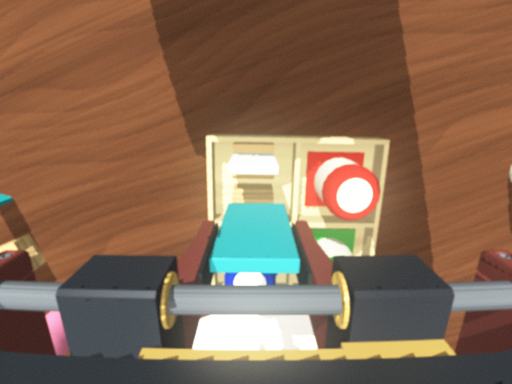

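View pics/scene_t3.png

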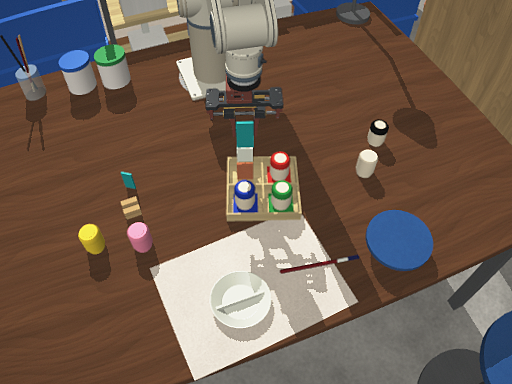

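```bash
python3 - <<'E'
from h import *
o=ctrl.get_obs()
z=96+o["ee_pos"][2]-20.3
print("tile top",onz("wrist",[(255.5,264.6)],z,o)[0])
# bottom edge of face in wrist: approx corners
for px in [(228,204),(287,204)]: print("bot",onz("wrist",[px],z-90,o)[0])
im=cv2.imread("pics/wrist_t3.png");cv2.imwrite("pics/t3c.png",cv2.resize(im[120:290,190:320],None,fx=4,fy=4,interpolation=cv2.INTER_CUBIC))
E
```

```text
tile top [471.65528356 -57.04911967 217.16982661]
bot [462.85837749 -76.57086931 127.16982661]
bot [477.98142974 -33.14153938 127.16982661]
```

View pics/t3c.png

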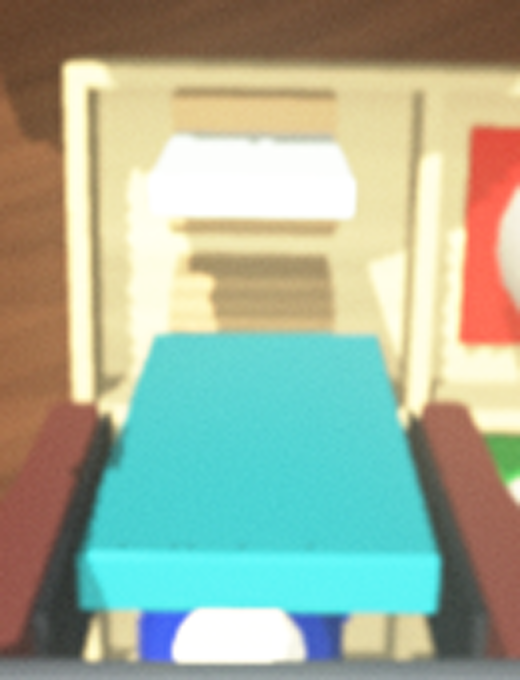

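>>> {"fn": "move_arm", "kwargs": {"rows": [[-1, -2, 0, -0.01, 1], [-1, -2, -20, -0.01, 1], [-1, -2, -40, -0.01, 1], [-1, -2, -55, -0.01, 1], [-1, -2, -65, -0.01, 1], [-1, -2, -65, -0.01, 1]]}}

```text
t: 31.38
ee_pos: [471.4, -60.5, 75.9]
orientation: [0.272, 1.56, -0.274]
ft_force: [0.2, -0.3, -0.2]
width: 43.7
```

```bash
python3 chk.py t4 wrist scene; python3 - <<'E'
import cv2
im=cv2.imread("pics/wrist_t4.png");a=cv2.resize(im[90:290,190:320],None,fx=3,fy=3,interpolation=cv2.INTER_CUBIC)
im=cv2.imread("pics/scene_t4.png");b=cv2.resize(im[110:230,205:310],None,fx=5,fy=5,interpolation=cv2.INTER_CUBIC)
import numpy as np
b=b[:600,:525];a=a[:600,:]; cv2.imwrite("pics/t4.png",np.hstack([cv2.resize(a,(390,600)),b])[:,:800])
E
```

```text
31.375 43.67456808212425 [471.4 -60.5  75.9] jaw 70.1 F [ 0.2 -0.3 -0.2]
```

View pics/t4.png

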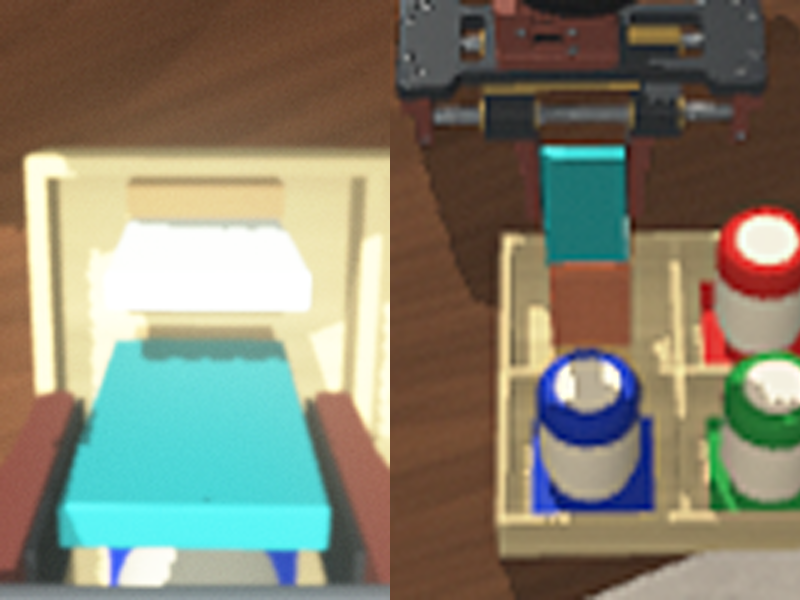

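>>> {"fn": "move_arm", "kwargs": {"rows": [[-1, 3, 0, 0, 1], [-1, 3, -10, 0, 1], [-1, 3, -18, 0, 1], [-1, 3, -26, 0, 1], [-1, 3, -32, 0, 1], [-1, 3, -32, 0, 1]]}}

```text
t: 32.22
ee_pos: [472.2, -57.6, 44.4]
orientation: [0.272, 1.557, -0.273]
ft_force: [5.1, -2.6, -4.0]
width: 44.0
```

>>> {"fn": "move_arm", "kwargs": {"rows": [[1, 0, -6, 0, 1], [1, 0, -12, 0, 1], [1, 0, -17, 0, 1], [1, 0, -21, 0, 1], [1, 0, -23, 0, 1], [1, 0, -23, 0, 1]]}}

```text
t: 32.98
ee_pos: [472.9, -57.5, 21.2]
orientation: [0.272, 1.557, -0.273]
ft_force: [1.0, -0.5, -1.0]
width: 44.1
```

>>> {"fn": "move_arm", "kwargs": {"rows": [[0, 0, -1, 0, 1], [0, 0, -2, 0, 1], [0, 0, -2, 0, 1]]}}

```text
t: 33.35
ee_pos: [473.2, -57.5, 20.0]
orientation: [0.272, 1.557, -0.273]
ft_force: [0.3, -0.3, 10.0]
width: 43.7
```

Floor contact (10 N), at the same height as in the holder. Next I'll release and rise.

>>> {"fn": "move_arm", "kwargs": {"rows": [[0, 0, 0, 0, 0.2], [0, 0, 0, 0, -0.3], [0, 0, 0, 0, -0.6], [0, 0, 0, 0, -0.8], [0, 0, 0, 0, -0.8], [0, 0, 0, 0, -0.8], [0, 0, 30, 0, -0.8], [0, 0, 70, 0, -0.8], [0, 0, 110, 0, -0.8], [0, 0, 140, 0, -0.8], [-30, 40, 140, 0, -0.8], [-30, 40, 140, 0, -0.8]]}}

```text
t: 34.85
ee_pos: [441.2, -16.2, 160.1]
orientation: [0.271, 1.558, -0.272]
ft_force: [-0.1, -0.4, -0.1]
width: 78.8
```

```bash
python3 chk.py f wrist scene top; python3 - <<'E'
from h import *
o=ctrl.get_obs()
im=cv2.imread("pics/wrist_f.png");hsv=cv2.cvtColor(im,cv2.COLOR_BGR2HSV);H,S,V=[hsv[...,i].astype(int) for i in range(3)]
for a,c in blobs((S<60)&(V>185),100): print("w81",a,c.round(),onz("wrist",[c],81,o)[0,:2].round(1))
b=im.astype(int)
for a,c in blobs((b[...,0]>236)&(b[...,1]>236)&(b[...,2]<180),30): print("tile",a,c,onz("wrist",[c],96,o)[0])
s=cv2.imread("pics/scene_f.png");hsv=cv2.cvtColor(s,cv2.COLOR_BGR2HSV);H,S,V=[hsv[...,i].astype(int) for i in range(3)]
m=np.zeros(H.shape,bool);m[110:260,160:400]=1
for a,c in blobs((S<60)&(V>185)&m,25): print("scene",a,c.round(1),"z81",onz("scene",[c],81)[0,:2].round(1),"z72",onz("scene",[c],72)[0,:2].round(1))
cv2.imwrite("pics/fc.png",cv2.resize(s[110:230,205:325],None,fx=5,fy=5,interpolation=cv2.INTER_CUBIC))
E
```

```text
34.85 78.81198885779463 [441.2 -16.2 160.1] jaw 70.2 F [-0.1 -0.4 -0.1]
w81 296 [193. 224.] [459.4 -91.1]
w81 1016 [497. 195.] [537.2 218.5]
w81 1208 [225. 203.] [449.2 -52.1]
w81 389 [304. 199.] [472.2  25.3]
w81 357 [272. 238.] [501.7 -19. ]
w81 111 [283. 230.] [497.6  -5.4]
w81 488 [315. 227.] [505.2  26.9]
w81 666 [304. 274.] [553.9  -0. ]
w81 230 [216. 273.] [520.8 -90.3]
w81 6127 [259. 337.] [618.1 -75. ]
w81 159 [312. 317.] [611.8  -7.6]
scene 69 [379.8 124.3] z81 [491.4 357.7] z72 [484.4 364.4]
scene 45 [244.  147.8] z81 [436.8 -46.6] z72 [429.3 -43.9]
scene 183 [368.2 156. ] z81 [586.  261.8] z72 [579.9 267.6]
scene 83 [279.9 157.6] z81 [505.   31.9] z72 [498.1  35.3]
scene 114 [244.1 186.6] z81 [561.8 -92.7] z72 [555.5 -90.5]
scene 107 [281.9 186.8] z81 [597.3  -2.4] z72 [591.4   0.7]
scene 209 [311.2 235.1] z81 [754.3   6.1] z72 [749.9   9.3]
scene 1637 [231.3 248.6] z81 [ 719.9 -183.7] z72 [ 715.2 -182.4]
scene 501 [287.6 242.1] z81 [751.3 -54.2] z72 [746.9 -51.6]
scene 144 [296.2 256.9] z81 [794.3 -51.2] z72 [790.3 -48.6]
```

View pics/fc.png

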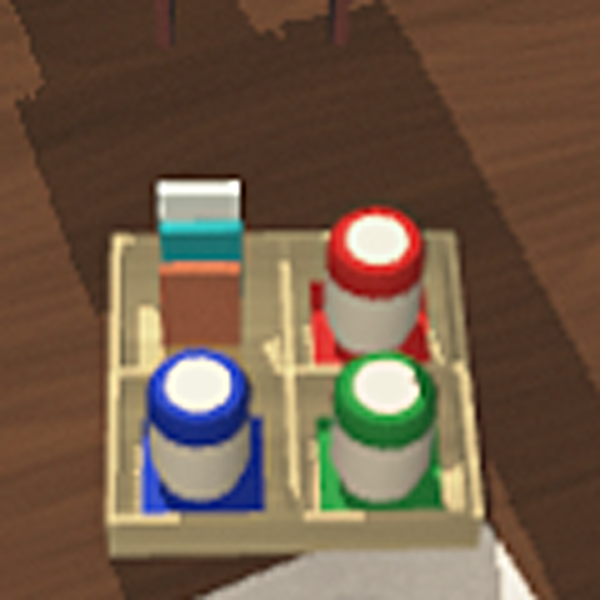

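View pics/wrist_f.png

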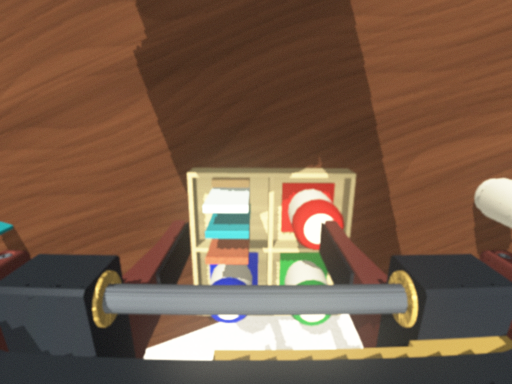

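In the scene view the tile stands level between the white and terracotta tiles, the pots are within about 2 mm of their pad centres, and black and plain haven't moved. I'm handing in.

```bash
python3 -c "
from workcell import ctrl
print(ctrl.close_job(), ctrl.get_obs()['t'])"
```

```text
the job is handed in; nothing more can be done
the job is handed in; nothing more can be done
```

The crate is packed and handed in: the green, red and blue pots stand on their own pads, and the turquoise tile is upright in the middle slot of the rack. Robot time was about 35 s of the 112 s allowed.

- **Pots:** in the last scene picture, blue, green and red were each about 2 mm or less from their pad centres. The wrist camera put red about 2.5 mm and blue about 4 mm off just after release; the limit is 15 mm. The black-banded and plain pots measured the same as at the start, within 0.5 mm.
- **Tile:** it met the floor with about 10 N at the same gripper height as in its holder, within 0.5 mm. In the last picture it stands midway between the white and terracotta tiles. My automatic search for its top edge in that last wrist picture found nothing, so the tile's final check is by eye and by that seating height.
- **First grasp missed:** the fingers closed in the air above the green pot without touching it. Pictures showed the real fingertips about 39 mm behind the reported tool point, and I allowed for that in every later move.

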